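# Fit the new cartridge in the water filter

### The arm

A 7-joint arm with a two-finger parallel gripper is mounted at the origin on a cart in front of the work surface, level with it; the furniture and walls round the work are solid. World frame = base frame: x ahead of the robot, y to its left, z up, the work surface at z = 0. Lengths are in mm, angles in degrees, forces in N, time in s.
With the tool pointing down it reaches from about 350 to 900 mm from the base axis. Payload 7.2 kg.
Tool frame: the origin (TCP) lies midway between the tips of the shut fingers; the grasp point (between the pads) lies 19 mm behind it (robot.pinch_z is the z of the grasp point in the tool frame, in mm); z points along the fingers, y is the line along which they close (so a half turn about z gives the same grasp; the last joint's range is limited). The gripper opens to 85 mm and grips with 20 to 120 N. Pads are 22 mm wide; open, the fingers measure 114 mm over their backs; the gripper's body (76 mm by 85 mm) begins 54 mm behind the grasp point. The pads swing forward as they close: fully open they stand 13 mm farther back than shut.
Start: joints at [-77.246, 23.554, -0.728, 91.456, 0.321, 64.991, -4.71], TCP at [179.209, 598.76, 231.297] pointing down, gripper open.
Joint ranges: [-169.25, 169.25], [-16.82, 113.86], [-84.01, 82.57], [7.8, 145.47], [-59.2, 239.2], [7.22, 106.19], [-163.78, 163.78]. Speed limits (degrees/s): [136.94, 136.94, 172.46, 172.46, 180, 180, 180].

### API

Orientations are given as a 3x3 rotation matrix whose columns are the frame's x, y, z axes.
In Python, from plant import robot, cams, order gives the robot as it stands.
- The arm moves only by the shell command python3 -m crank 'ROWS' [FORCE]. ROWS is JSON, a list of rows, each an object of numbers: "ax", "ay", "az": the turn, a rotation vector about the world's x, y, z in rad; "x", "y", "z": the shift along the world's x, y, z in m; "jaw": the closure, from 0 (fully open) to 1 (shut). In form: [{"ax": .., "ay": .., "az": .., "x": .., "y": .., "z": .., "jaw": ..}, ...]. A call has 1 to 20 rows; each row shifts and turns the commanded pose from where the row before left it; what a row does not reach is not made up. A row lasts 1/10 s, in which the tool goes at most 50 mm and 8.59 degrees, less where a joint would pass 70% of its speed; a pose out of reach is approached as far as the arm can. A call with a gripper value outside its range is refused whole. The fingers move at their own pace and stop on an object; FORCE is the grip in N (left out, the last holds). Time passes only in rows, so rows that do not move let the fingers close. It gives the time, the measured TCP pose, the force and the opening at its end, in the units of the state.
- robot.state(): the state, without advancing time (a new reading comes with each control period).
- cams.capture(name): name is "scene" or "top" or "wrist"; returns a dict with "img" (420x560x3 uint8, red, green, blue), "range_z" (420x560 float32, mm along the optical axis (not along the pixel's ray), 0 where there is no reading), "K" (3x3 intrinsics, pixels), "R" (3x3) and "t" (3): a world point X has camera coordinates R X + t; the wrist camera has in their place "hand_eye" (4x4, takes a point from camera to tool coordinates, whose origin is the TCP and whose axes are the flange's). Camera axes: x right, y down, z forward; pixel columns grow to the right and rows downward; lengths in mm; the calibration is good to about 2 mm. A picture is of the moment at which its call begins: read the wrist's pose just before it.
- order.finish_job(): hands the job in, once; it reports no verdict.
The state is a dict: "time": time; "joints": joint angles; "joint_vel": joint speeds; "joint_torque": joint torques, N m; "position": TCP position; "orientation": TCP orientation; "wrist_force": force on the tool from outside, world axes, zero at the start; "wrist_torque": the same for the moment, N m; "width": finger opening in mm.
Only numpy, scipy, OpenCV 4.12 (cv2) and the standard library are available. Lean on these libraries where they do the work, as an engineer would, in place of code of your own. Each camera call takes 0.05 s, during which the arm holds its last target. There are 200 camera calls.

### The job

Fit the new cartridge in the countertop water filter: with a fingertip against its grip bar, turn it until the notch in its rim meets the key ridge of the seat, then press it straight down until it is fully home. Then press the filter-reset button on the front of the filter fully down and let go of it. Only push and press: do not pinch the bar or lift the cartridge, do not press the reset button before the cartridge is home, and leave the things standing around where they are.

Things in the scene. Friction and masses are not known exactly. Their poses are not given: they have to be found in the camera images.
- water_filter: Countertop water filter, fixed: round white plinth, clear tank and open white reservoir (outside diameter 200 mm, wall 4 mm, rim 155 mm above the worktop); on its front a tap and above it a white control deck. Origin on the worktop under the centre, z up; its -x side is the front and faces the robot, give or take 0.35 rad.
- seat_centre (a point): The seat's axis at the height of the key ridge's top, 135 mm above the worktop. The seat is a grey ring wall in the middle of the reservoir (outside diameter 116 mm, inside 107 mm, top at 131 mm); the reservoir's floor is at 115 mm. (A wall cabinet hangs over the back of the worktop: its front is 0.69 m ahead of the robot, its underside 0.44 m up.)
- key_top (a point): Inner end of the key ridge, on its top, 50 mm from the seat's axis on the filter's +x side (away from the robot), 135 mm up. The ridge is a grey radial rib, 9 mm wide with a round top, that crosses the seat's ring wall and runs from 46 to 82 mm from the axis, so its outer part shows outside the cartridge's rim.
- notch (a point): The notch in the rim of the cartridge's flange (a white disc, diameter 102 mm, 8 mm thick), 50 mm from its axis at its underside: 12 mm wide, 8 mm deep, open outward, in line with one end of the grip bar. At the key it lies straight above key_top; the key's round top draws it in if within about 3 mm when pressed.
- bar_top (a point): Middle of the top of the cartridge's upright grip bar, on the axis: the place to press. The bar is 76 mm long, 10 mm thick, its top 20 mm above the flange's top; it stands across a flat hub (diameter 68 mm, 3 mm high) and runs along the line from axis to notch. Its top starts 163 mm above the worktop and is at 154 mm when home.
- cartridge (a joint): How far the cartridge is down in its seat, m: 0 at the start, its flange's underside on top of the key ridge; 0.009 fully home (stop); negative if pulled up. The seal is snug: it takes about 7 N (slowly) to push down and stays at any height where left. Unless the notch is at the key the ridge stops it at 0.
- cartridge_turn (a joint): Turn of the cartridge about the upright seat axis relative to the filter, rad, anticlockwise from above; at 0 or any whole turn the notch is at the key. No end stops, either way; friction about 0.09 N m (3 N near the bar's end); stays where left. Starts between 0.7 and 5.58, so the shorter way may be either.
- reset_button_top (a point): Centre of the top of the grey filter-reset button, diameter 22 mm, in a white round housing (diameter about 38 mm) on the control deck at the front of the filter, 115 mm from the seat's axis; pressed from above. Its top is about 173 mm above the worktop and 9 mm above its housing.
- reset_button (a joint): Travel of the reset button, m: 0 released, 0.005 fully down (about 4 N); springs back.
- cartridge_bar_left: One long face of the grip bar (68 mm by 15 mm); the origin is at the cartridge's axis at the flange's underside, its x axis runs along the bar to the notch.
- cartridge_bar_right: The opposite long face of the grip bar; the origin and axes are as for the other.
- spent_cartridge: The old cartridge, same shape with its drum below, standing beside the filter, 103 mm high; origin under its centre. Leave alone.
- tank_lid: The filter's round white lid, diameter 206 mm, 33 mm high with its knob, lying at the left; origin under its centre. Leave alone.
- tumbler: Clear glass, diameter 77 mm, 91 mm high, in front left of the filter; origin under its centre. Leave alone.
- keys: Bunch of keys lying at the left, about 104 x 115 x 8 mm. Leave alone.
- marker: White marker pen lying at the right front, 135 mm long, 16 mm high. Leave alone.
- mug: White dotted mug, 82 mm wide, 91 mm high, in front right of the filter; origin under its centre. Leave alone.

How it is judged (in metres and radians):
On the way, in this order (a step that is already met when the one before it is completed fails the run):
1. the cartridge is home in its seat with the notch on the key (value of joint cartridge above 0.0075 m and horizontal distance between notch and key_top below 0.004 m), for 0.2 s.
2. the reset button is pressed down (value of joint reset_button above 0.0035 m), for 0.1 s.
At the end, for the whole second after the job is handed in: The cartridge is at least 7.5 mm down of its 9 mm, its notch within 4 mm of the key, and the reset button, pressed at least 3.5 mm after the cartridge was home, is up again (within 1.5 mm) (all of step 1 and value of joint reset_button below 0.0015 m); the robot touches nothing.
It fails at once if the cartridge is lifted in or out of its seat (value of joint cartridge below -0.004 m).
It fails at once if the grip bar is pinched between the fingers (contact force between each of cartridge_bar_left, cartridge_bar_right and the fingers above 0.5 N).
It fails at once if the reset button is pressed before the cartridge is home (value of joint reset_button above 0.0025 m and value of joint cartridge below 0.0075 m).
It fails at once if a thing standing around is displaced (distance of any of spent_cartridge, tank_lid, tumbler, keys, marker, mug from where it was at the start of the episode above 0.03 m).
It also fails if it takes over 64 s, if anything falls off the work surface, if the arm or the gripper's body presses on something with over 40 N, if the wrist force passes 120 N, or if a joint passes its speed limit or range.

## Working session

There is one attempt and no reset: what is moved stays moved. The work goes in short steps, Python scripts to look and compute and a shell command to move; the robot and the scene stay as the last step left them, time stands still between calls to the robot, and variables do not carry over. Pictures are saved under pics/ and viewed, on a budget of 10 in all, crops included, one or two more only if the job needs it, and the job is handed in when it is done.

```bash
mkdir -p pics; python3 - <<'E'
from plant import robot,cams
import cv2,numpy as np
s=robot.state();print(s)
for n in("top","scene"):
    c=cams.capture(n);cv2.imwrite(f"pics/{n}0.png",c["img"][...,::-1]);np.savez(f"{n}0.npz",**c)
    print(n,c["K"],c["R"],c["t"])
E
```

```text
{'time': 0.0, 'joints': array([-77.24694186,  23.60093653,  -0.72931086,  91.50194191,
         0.31792818,  64.98876534,  -4.70724898]), 'joint_vel': array([-0.07025355,  0.05440354,  0.02925089,  0.10025866,  0.00382031,
        0.02975315, -0.06036241]), 'joint_torque': array([-9.42988117e-05, -6.00641227e+01,  6.82211928e-01, -2.99412292e+01,
        1.39045305e-02,  1.08721509e-02, -2.05531200e-05]), 'position': array([179.06720078, 598.30913508, 230.45800023]), 'orientation': array([[-9.58037301e-01,  2.86643289e-01, -3.93428558e-04],
       [ 2.86643553e-01,  9.58036105e-01, -1.51505270e-03],
       [-5.73609257e-05, -1.56425076e-03, -9.99998775e-01]]), 'wrist_force': array([0.25755319, 0.50291586, 0.98471734]), 'wrist_torque': array([ 0.00430978, -0.00283662,  0.03330916]), 'width': 85.46566692276211}
top [[434.95360445   0.         277.74849741]
 [  0.         434.95360445 212.16836968]
 [  0.           0.           1.        ]] [[-0.02527682 -0.99960512  0.01227531]
 [-0.98450912  0.02276018 -0.17384985]
 [ 0.17350181 -0.01647952 -0.98469566]] [ 227.061992    525.0836533  1190.74779847]
scene [[381.44767986   0.         275.37451604]
 [  0.         381.44767986 214.66810777]
 [  0.           0.           1.        ]] [[ 0.78518207 -0.61897275  0.01902218]
 [-0.36436609 -0.48660864 -0.79400843]
 [ 0.50072594  0.61651015 -0.60760906]] [-245.23265096  396.77298716  806.36389815]
```

View pics/top0.png

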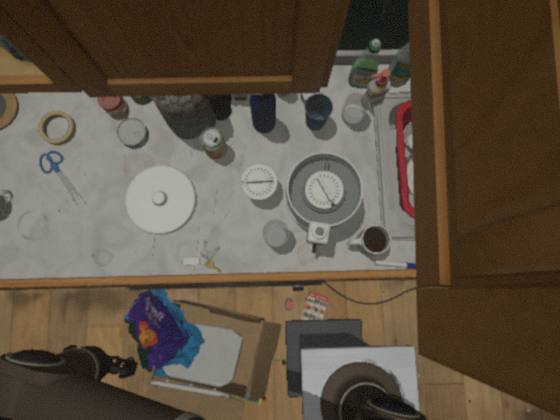

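View pics/scene0.png

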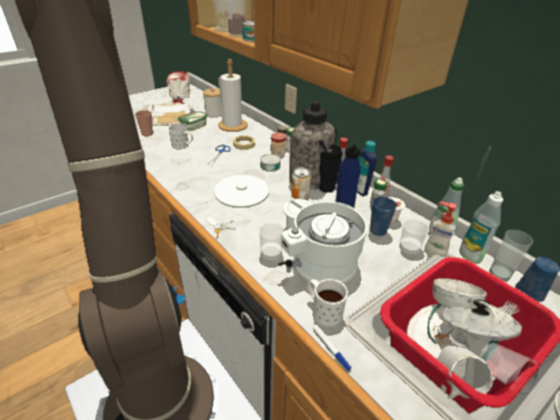

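The top view shows the reservoir around (324,190), the cartridge at (323,190), the button at about (319,231), the mug at (375,239) and the tumbler at (276,235). Next I'll zoom in and compute positions.

```bash
cat > h.py <<'E'
import numpy as np,cv2
def ray(c,uv,z):
    d=c["R"].T@np.linalg.inv(c["K"])@np.array([*uv,1.]); o=-c["R"].T@c["t"]
    return o+d*(z-o[2])/d[2]
def proj(c,X):
    p=c["K"]@(c["R"]@np.asarray(X,float)+c["t"]);return p[:2]/p[2]
def wristcam(s,c):
    H=c["hand_eye"];Rt=s["orientation"];p=s["position"]
    Rwc=Rt@H[:3,:3];o=Rt@H[:3,3]+p
    return dict(K=c["K"],R=Rwc.T,t=-Rwc.T@o,img=c["img"])
E
python3 - <<'E'
from h import *
c=dict(np.load("top0.npz"))
for n,uv,z in[("cart",(323,190),146),("button",(319,231),173),("mug",(375,239),91),("tumbler",(276,235),91),("spent",(259,182),90)]: print(n,ray(c,uv,z).round())
im=c["img"][145:260,270:380,::-1]
cv2.imwrite("pics/crop.png",cv2.resize(im,None,fx=5,fy=5,interpolation=cv2.INTER_CUBIC))
E
```

```text
cart [569.  95. 146.]
button [457. 114. 173.]
mug [442. -47.  91.]
tumbler [460. 221.  91.]
spent [608. 265.  90.]
```

View pics/crop.png

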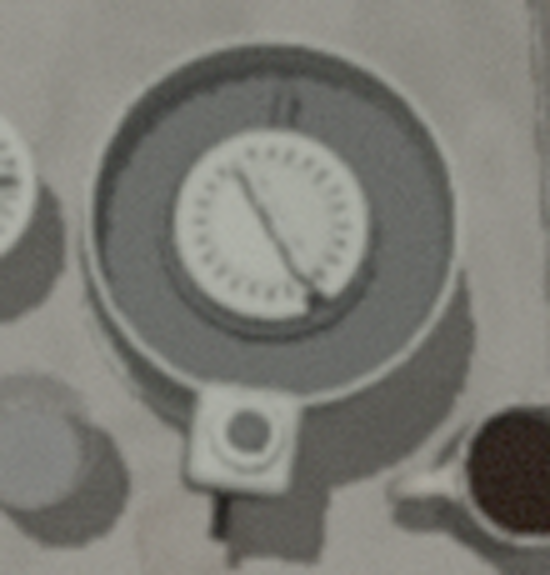

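Crop at 5x: the notch is at about (317,298), the cartridge centre at (272,222), the key rib at (286,105) and the button at (248,430). The notch therefore sits about 140° clockwise of the key, so the shorter way is anticlockwise. I'll move above the filter with the tool's +y along the push direction.

```bash
python3 -m crank '[{"x":0.02,"y":-0.028,"z":0.005,"az":-0.128,"jaw":1},{"x":0.02,"y":-0.028,"z":0.005,"az":-0.128,"jaw":1},{"x":0.02,"y":-0.028,"z":0.005,"az":-0.128,"jaw":1},{"x":0.02,"y":-0.028,"z":0.005,"az":-0.128,"jaw":1},{"x":0.02,"y":-0.028,"z":0.005,"az":-0.128,"jaw":1},{"x":0.02,"y":-0.028,"z":0.005,"az":-0.128,"jaw":1},{"x":0.02,"y":-0.028,"z":0.005,"az":-0.128,"jaw":1},{"x":0.02,"y":-0.028,"z":0.005,"az":-0.128,"jaw":1},{"x":0.02,"y":-0.028,"z":0.005,"az":-0.128,"jaw":1},{"x":0.02,"y":-0.028,"z":0.005,"az":-0.128,"jaw":1},{"x":0.02,"y":-0.028,"z":0.005,"az":-0.128,"jaw":1},{"x":0.02,"y":-0.028,"z":0.005,"az":-0.128,"jaw":1},{"x":0.02,"y":-0.028,"z":0.005,"az":-0.128,"jaw":1},{"x":0.02,"y":-0.028,"z":0.005,"az":-0.128,"jaw":1},{"x":0.02,"y":-0.028,"z":0.005,"az":-0.128,"jaw":1},{"x":0.02,"y":-0.028,"z":0.005,"az":-0.128,"jaw":1},{"x":0.02,"y":-0.028,"z":0.005,"az":-0.128,"jaw":1},{"x":0.02,"y":-0.028,"z":0.005,"az":-0.128,"jaw":1},{"jaw":1},{"jaw":1}]' 60
python3 - <<'E'
from plant import robot,cams
from h import *
s=robot.state();c=cams.capture("wrist")
print(s["position"],s["orientation"].round(3),s["joints"].round(1),c["hand_eye"].round(3))
w=wristcam(s,c);np.savez("w1.npz",**w);cv2.imwrite("pics/w1.png",c["img"][...,::-1])
E
```

```text
[179.09875686 598.31457229 230.52027293] [[-0.958  0.287 -0.   ]
 [ 0.287  0.958 -0.001]
 [-0.    -0.001 -1.   ]] [-77.2  23.6  -0.7  91.5   0.3  65.   -4.7] [[-0.00000e+00 -9.53000e-01 -3.02000e-01  7.66400e+01]
 [ 1.00000e+00 -0.00000e+00  1.00000e-03 -9.58000e-01]
 [-1.00000e-03 -3.02000e-01  9.53000e-01 -1.42113e+02]
 [ 0.00000e+00  0.00000e+00  0.00000e+00  1.00000e+00]]$[0]: bad value
```

View pics/w1.png

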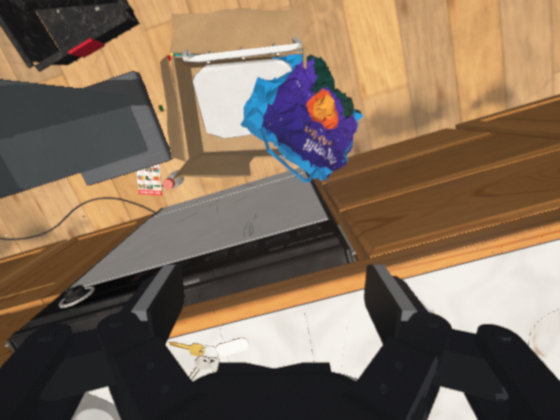

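The move was refused (bad row format) and nothing moved, so this picture only shows the worktop edge and the keys. I'll retry with every field given as a decimal.

```bash
python3 -m crank '[{"ax":0.0,"ay":0.0,"az":-0.128,"x":0.02,"y":-0.028,"z":0.005,"jaw":1.0}]' 60
```

```text
time: 0.25
position: [195.3, 572.8, 234.8]
orientation: [[-0.916, 0.402, -0.003], [0.402, 0.916, -0.0], [0.002, -0.001, -1.0]]
wrist_force: [0.1, 0.1, -0.0]
width: 73.2
```

```bash
python3 -m crank '[{"ax":0.0,"ay":0.0,"az":-0.128,"x":0.02,"y":-0.028,"z":0.005,"jaw":1.0},{"ax":0.0,"ay":0.0,"az":-0.128,"x":0.02,"y":-0.028,"z":0.005,"jaw":1.0},{"ax":0.0,"ay":0.0,"az":-0.128,"x":0.02,"y":-0.028,"z":0.005,"jaw":1.0},{"ax":0.0,"ay":0.0,"az":-0.128,"x":0.02,"y":-0.028,"z":0.005,"jaw":1.0},{"ax":0.0,"ay":0.0,"az":-0.128,"x":0.02,"y":-0.028,"z":0.005,"jaw":1.0},{"ax":0.0,"ay":0.0,"az":-0.128,"x":0.02,"y":-0.028,"z":0.005,"jaw":1.0},{"ax":0.0,"ay":0.0,"az":-0.128,"x":0.02,"y":-0.028,"z":0.005,"jaw":1.0},{"ax":0.0,"ay":0.0,"az":-0.128,"x":0.02,"y":-0.028,"z":0.005,"jaw":1.0},{"ax":0.0,"ay":0.0,"az":-0.128,"x":0.02,"y":-0.028,"z":0.005,"jaw":1.0},{"ax":0.0,"ay":0.0,"az":-0.128,"x":0.02,"y":-0.028,"z":0.005,"jaw":1.0},{"ax":0.0,"ay":0.0,"az":-0.128,"x":0.02,"y":-0.028,"z":0.005,"jaw":1.0},{"ax":0.0,"ay":0.0,"az":-0.128,"x":0.02,"y":-0.028,"z":0.005,"jaw":1.0},{"ax":0.0,"ay":0.0,"az":-0.128,"x":0.02,"y":-0.028,"z":0.005,"jaw":1.0},{"ax":0.0,"ay":0.0,"az":-0.128,"x":0.02,"y":-0.028,"z":0.005,"jaw":1.0},{"ax":0.0,"ay":0.0,"az":-0.128,"x":0.02,"y":-0.028,"z":0.005,"jaw":1.0},{"ax":0.0,"ay":0.0,"az":-0.128,"x":0.02,"y":-0.028,"z":0.005,"jaw":1.0},{"ax":0.0,"ay":0.0,"az":-0.128,"x":0.02,"y":-0.028,"z":0.005,"jaw":1.0},{"ax":0.0,"ay":0.0,"az":0.0,"x":0.0,"y":0.0,"z":0.0,"jaw":1.0},{"ax":0.0,"ay":0.0,"az":0.0,"x":0.0,"y":0.0,"z":0.0,"jaw":1.0}]' 60
python3 - <<'E'
from plant import robot,cams
from h import *
s=robot.state();c=cams.capture("wrist")
print(s["position"],s["joints"].round(1))
w=wristcam(s,c);np.savez("w1.npz",**w);cv2.imwrite("pics/w2.png",c["img"][...,::-1])
E
```

```text
time: 2.15
position: [539.2, 94.3, 321.0]
orientation: [[0.854, 0.519, -0.001], [0.519, -0.854, -0.0], [-0.001, -0.0, -1.0]]
wrist_force: [-0.7, 0.6, -0.9]
width: 0.0
[539.16439353  94.25035048 320.96629355] [-45.5  13.3  37.6  96.9  -8.5  72.7 -64.8]
```

View pics/w2.png

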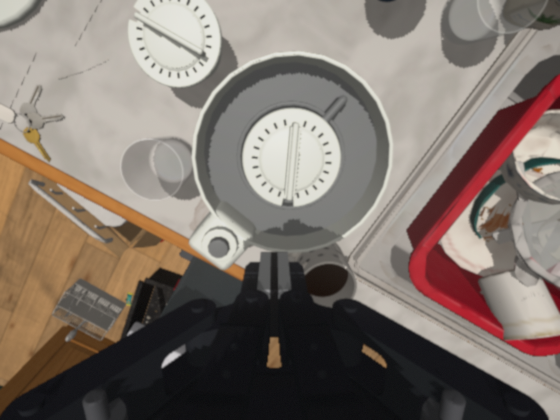

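The wrist view shows the flange centred at about (292,157), the notch at (289,204), the key rib at about (335,110) and the button at (218,246). I'll fit the circles and read the angles from these.

```bash
cat >> h.py <<'E'
def measure(w,cuv,bz,buv,zf=143):
    """flange circle centre + rim gap + bar-free angle; button centre"""
    g=cv2.cvtColor(w["img"],cv2.COLOR_RGB2GRAY)
    m=cv2.morphologyEx((g>165).astype(np.uint8),cv2.MORPH_CLOSE,np.ones((7,7)))
    n,l,st,ce=cv2.connectedComponentsWithStats(m)
    k=l[int(cuv[1]),int(cuv[0])]
    ct=max(cv2.findContours((l==k).astype(np.uint8),0,1)[0],key=len)[:,0]
    P=np.array([ray(w,p,zf)[:2] for p in cv2.convexHull(ct)[:,0]])
    A=np.c_[2*P,np.ones(len(P))];x=np.linalg.lstsq(A,(P**2).sum(1),rcond=None)[0]
    C=x[:2];r=np.sqrt(x[2]+C@C)
    b=ray(w,buv,bz)[:2]
    return C,r,b
E
python3 - <<'E'
from h import *
w=dict(np.load("w1.npz"))
C,r,b=measure(w,(272,150),173,(218,246));print("C",C,r,"b",b,np.linalg.norm(b-C))
a=lambda p:np.degrees(np.arctan2(*(p[:2]-C)[::-1])).round(1)
print("button ang",a(b)+180)
# unwrapped polar views
g=cv2.cvtColor(w["img"],cv2.COLOR_RGB2GRAY).astype(np.float32)
def prof(r,z,th): 
    uv=np.array([proj(w,[C[0]+r*np.cos(t),C[1]+r*np.sin(t),z]) for t in np.radians(th)],np.float32)
    return cv2.remap(g,uv[None,:,0].copy(),uv[None,:,1].copy(),1)[0]
th=np.arange(-180,180,1.)
for R in(46,48):
    p=prof(R,143,th);i=np.where(p<130)[0];print(R,th[i])
for R in(64,68,72,76):
    t2=np.arange(-30,15,1.);p=prof(R,135,t2);print(R,p.round().astype(int))
cr=w["img"][80:260,190:400,::-1];cv2.imwrite("pics/w2c.png",cv2.resize(cr,None,fx=3.8,fy=3.3,interpolation=cv2.INTER_CUBIC))
E
```

```text
C [573.08366501  92.7103226 ] 50.39884517010023 b [463.31350515 113.15483733] 111.65780840845265
button ang 349.4
46 [-159. -158. -157. -156. -155. -154. -153. -152. -151. -150. -149. -148.
 -147.]
48 [-159. -158. -157. -156. -155. -154. -153. -152. -151. -150. -149. -148.
 -147.]
64 [127 127 127 127 127 127 127 127 127 128 128 127 127 127 125 110  90  86
 101 115 126 129 124 111  94  83  97 118 127 128 129 129 128 129 129 129
 129 129 129 129 129 130 129 129 129]
68 [126 126 126 126 127 127 127 126 127 127 127 127 127 127 120 102  84  83
  98 114 126 130 122 109  90  83 106 124 127 128 128 129 129 129 128 129
 129 129 128 128 128 129 129 129 129]
72 [126 126 127 126 126 127 127 126 127 127 127 127 127 127 125 113  90  80
  95 113 126 129 120 105  86  87 112 125 128 128 128 128 128 128 128 128
 129 128 129 128 128 128 129 129 129]
76 [126 126 126 126 126 126 126 126 127 126 126 126 127 126 127 124 112  95
  96 112 125 130 119 103  95 109 124 127 128 129 128 128 128 128 128 128
 129 128 129 128 128 129 129 129 130]
```

Axis at about (573,93). The key is at -9.3°, the notch at -153° and the button at (463,113), so the turn needed is about +143.7°. Next I'll descend beside the bar on its clockwise side, near the notch end.

```bash
python3 -m crank '[{"ax":0.0,"ay":0.0,"az":-0.075,"x":-0.0055,"y":0.0085,"z":-0.030,"jaw":1.0},{"ax":0.0,"ay":0.0,"az":0.0,"x":0.0,"y":0.0,"z":-0.040,"jaw":1.0},{"ax":0.0,"ay":0.0,"az":0.0,"x":0.0,"y":0.0,"z":-0.040,"jaw":1.0},{"ax":0.0,"ay":0.0,"az":0.0,"x":0.0,"y":0.0,"z":-0.030,"jaw":1.0},{"ax":0.0,"ay":0.0,"az":0.0,"x":0.0,"y":0.0,"z":-0.020,"jaw":1.0},{"ax":0.0,"ay":0.0,"az":0.0,"x":0.0,"y":0.0,"z":-0.010,"jaw":1.0},{"ax":0.0,"ay":0.0,"az":0.0,"x":0.0,"y":0.0,"z":0.0,"jaw":1.0}]' 60
python3 -m crank '[{"ax":0.0,"ay":0.0,"az":0.0,"x":0.0014,"y":-0.0027,"z":0.0,"jaw":1.0},{"ax":0.0,"ay":0.0,"az":0.0,"x":0.0,"y":0.0,"z":0.0,"jaw":1.0}]'
```

```text
time: 2.9
position: [532.5, 104.2, 150.2]
orientation: [[0.89, 0.457, -0.002], [0.457, -0.89, -0.0], [-0.002, -0.001, -1.0]]
wrist_force: [0.0, -0.2, 0.5]
width: -0.1
time: 3.1
position: [536.0, 100.5, 152.6]
orientation: [[0.891, 0.455, 0.002], [0.455, -0.891, 0.001], [0.002, 0.0, -1.0]]
wrist_force: [0.4, 0.1, -0.2]
width: 0.0
```

```bash
python3 -m crank '[{"ax":0.0,"ay":0.0,"az":0.0,"x":0.0009,"y":-0.0018,"z":0.0,"jaw":1.0},{"ax":0.0,"ay":0.0,"az":0.0,"x":0.0009,"y":-0.0018,"z":0.0,"jaw":1.0}]'
python3 -m crank '[{"ax":0.0,"ay":0.0,"az":0.0,"x":0.0009,"y":-0.0018,"z":0.0,"jaw":1.0},{"ax":0.0,"ay":0.0,"az":0.0,"x":0.0009,"y":-0.0018,"z":0.0,"jaw":1.0}]'
python3 -m crank '[{"ax":0.0,"ay":0.0,"az":0.0,"x":0.0009,"y":-0.0018,"z":0.0,"jaw":1.0},{"ax":0.0,"ay":0.0,"az":0.0,"x":0.0009,"y":-0.0018,"z":0.0,"jaw":1.0}]'
```

```text
time: 3.3
position: [537.3, 97.0, 152.0]
orientation: [[0.891, 0.455, 0.001], [0.455, -0.891, 0.001], [0.001, -0.0, -1.0]]
wrist_force: [-0.5, -0.1, 0.2]
width: 0.0
time: 3.5
position: [538.5, 94.0, 151.5]
orientation: [[0.891, 0.455, -0.001], [0.455, -0.891, 0.001], [0.0, -0.001, -1.0]]
wrist_force: [-3.4, 2.6, 3.1]
width: -0.1
time: 3.7
position: [540.2, 90.1, 151.3]
orientation: [[0.891, 0.455, -0.001], [0.455, -0.891, 0.001], [-0.0, -0.001, -1.0]]
wrist_force: [-3.7, 2.9, 4.6]
width: -0.3
```

Contact is at a tool offset of about 17 mm from the bar's midline. Next I'll work out the arc steps.

```bash
python3 - <<'E'
import numpy as np
C=np.array([572.5,93.1]);p=np.array([540.5,91.0])
for f in range(-140,-13,7):
    a=np.radians(f);u=np.array([np.cos(a),np.sin(a)]);t=np.array([-u[1],u[0]])
    q=(C+29.6*u-17*t).round(1);print(f,((q-p)/1000).round(4),q);p=q
E
```

```text
-140 [-0.0016 -0.0039] [538.9  87.1]
-133 [ 0.001  -0.0041] [539.9  83. ]
-126 [ 0.0014 -0.0039] [541.3  79.1]
-119 [ 0.002  -0.0036] [543.3  75.5]
-112 [ 0.0023 -0.0035] [545.6  72. ]
-105 [ 0.0028 -0.0031] [548.4  68.9]
-98 [ 0.0031 -0.0027] [551.5  66.2]
-91 [ 0.0035 -0.0024] [555.   63.8]
-84 [ 0.0037 -0.0019] [558.7  61.9]
-77 [ 0.0039 -0.0015] [562.6  60.4]
-70 [ 0.004  -0.0009] [566.6  59.5]
-63 [ 0.0042 -0.0005] [570.8  59. ]
-56 [0.0042 0.0001] [575.   59.1]
-49 [0.0041 0.0005] [579.1  59.6]
-42 [0.004  0.0011] [583.1  60.7]
-35 [0.0039 0.0015] [587.   62.2]
-28 [0.0037 0.002 ] [590.7  64.2]
-21 [0.0033 0.0024] [594.   66.6]
-14 [0.0031 0.0028] [597.1  69.4]
```

```bash
python3 -m crank '[{"ax":0.0,"ay":0.0,"az":0.113,"x":-0.0008,"y":-0.002,"z":0.002,"jaw":1.0},{"ax":0.0,"ay":0.0,"az":0.113,"x":-0.0008,"y":-0.0019,"z":0.0,"jaw":1.0},{"ax":0.0,"ay":0.0,"az":0.122,"x":0.001,"y":-0.0041,"z":0.0,"jaw":1.0},{"ax":0.0,"ay":0.0,"az":0.122,"x":0.0014,"y":-0.0039,"z":0.0,"jaw":1.0},{"ax":0.0,"ay":0.0,"az":0.122,"x":0.002,"y":-0.0036,"z":0.0,"jaw":1.0},{"ax":0.0,"ay":0.0,"az":0.122,"x":0.0023,"y":-0.0035,"z":0.0,"jaw":1.0},{"ax":0.0,"ay":0.0,"az":0.122,"x":0.0028,"y":-0.0031,"z":0.0,"jaw":1.0},{"ax":0.0,"ay":0.0,"az":0.122,"x":0.0031,"y":-0.0027,"z":0.0,"jaw":1.0}]'
```

```text
time: 4.5
position: [551.2, 65.0, 153.0]
orientation: [[0.135, 0.991, -0.001], [0.991, -0.135, 0.0], [0.0, -0.001, -1.0]]
wrist_force: [-2.0, 2.3, 0.4]
width: 0.1
```

```bash
python3 -m crank '[{"ax":0.0,"ay":0.0,"az":0.122,"x":0.0035,"y":-0.0024,"z":0.0,"jaw":1.0},{"ax":0.0,"ay":0.0,"az":0.122,"x":0.0037,"y":-0.0019,"z":0.0,"jaw":1.0},{"ax":0.0,"ay":0.0,"az":0.122,"x":0.0039,"y":-0.0015,"z":0.0,"jaw":1.0},{"ax":0.0,"ay":0.0,"az":0.122,"x":0.004,"y":-0.0009,"z":0.0,"jaw":1.0},{"ax":0.0,"ay":0.0,"az":0.122,"x":0.0042,"y":-0.0005,"z":0.0,"jaw":1.0},{"ax":0.0,"ay":0.0,"az":0.122,"x":0.0042,"y":0.0001,"z":0.0,"jaw":1.0},{"ax":0.0,"ay":0.0,"az":0.122,"x":0.0041,"y":0.0005,"z":0.0,"jaw":1.0},{"ax":0.0,"ay":0.0,"az":0.122,"x":0.004,"y":0.0011,"z":0.0,"jaw":1.0},{"ax":0.0,"ay":0.0,"az":0.122,"x":0.0039,"y":0.0015,"z":0.0,"jaw":1.0},{"ax":0.0,"ay":0.0,"az":0.122,"x":0.0037,"y":0.002,"z":0.0,"jaw":1.0},{"ax":0.0,"ay":0.0,"az":0.122,"x":0.0033,"y":0.0024,"z":0.0,"jaw":1.0},{"ax":0.0,"ay":0.0,"az":0.0,"x":0.0,"y":0.0,"z":0.0,"jaw":1.0}]'
python3 - <<'E'
from plant import robot,cams
from h import *
s=robot.state();c=cams.capture("wrist");w=wristcam(s,c);np.savez("w3.npz",**w)
print(s["position"],s["wrist_force"],s["joints"].round(1))
t=cams.capture("top");np.savez("top3.npz",**t)
a=cv2.resize(c["img"],(560,420));b=cv2.resize(t["img"][145:260,290:360],(240,420),interpolation=cv2.INTER_CUBIC)
cv2.imwrite("pics/m3.png",np.hstack([a,b])[...,::-1])
E
```

```text
time: 5.7
position: [594.2, 64.0, 152.9]
orientation: [[-0.933, 0.361, -0.0], [0.361, 0.933, -0.001], [-0.0, -0.001, -1.0]]
wrist_force: [-1.9, -1.5, 1.3]
width: -0.1
[594.22302517  63.99562678 152.92753998] [-1.8998965  -1.45902852  1.25788189] [-14.1  25.2   4.3 100.5  -2.2  54.3  60. ]
```

View pics/m3.png

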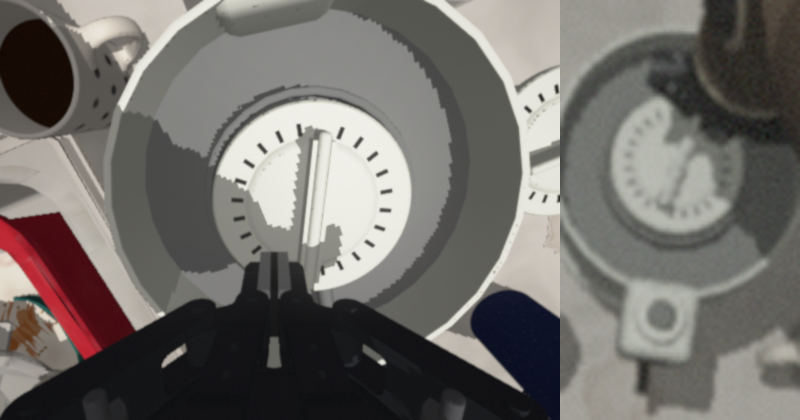

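The finger at (272,265) rests against the bar, which runs from (325,135) to (310,290). I'll estimate the bar's angle from its top edge.

```bash
python3 - <<'E'
from h import *
w=dict(np.load("w3.npz"))
a,b=ray(w,(326,138),163),ray(w,(312,250),163);d=b-a;print(a,b,np.degrees(np.arctan2(d[1],d[0])))
E
```

```text
[540.93783758 107.0136702  163.        ] [587.02705461  84.9751542  163.        ] -25.555763293460487
```

```bash
python3 -m crank '[{"ax":0.0,"ay":0.0,"az":0.113,"x":0.0029,"y":0.0026,"z":0.0,"jaw":1.0},{"ax":0.0,"ay":0.0,"az":0.113,"x":0.0026,"y":0.0028,"z":0.0,"jaw":1.0},{"ax":0.0,"ay":0.0,"az":0.0,"x":0.0,"y":0.0,"z":0.0,"jaw":1.0},{"ax":0.0,"ay":0.0,"az":0.0,"x":-0.001,"y":-0.01,"z":0.0,"jaw":1.0},{"ax":0.0,"ay":0.0,"az":0.0,"x":0.0,"y":0.0,"z":0.03,"jaw":1.0},{"ax":0.0,"ay":0.0,"az":0.0,"x":0.0,"y":-0.01,"z":0.045,"jaw":1.0},{"ax":0.0,"ay":0.0,"az":0.0,"x":0.0,"y":-0.02,"z":0.045,"jaw":1.0},{"ax":0.0,"ay":0.0,"az":0.0,"x":0.0,"y":-0.02,"z":0.045,"jaw":1.0},{"ax":0.0,"ay":0.0,"az":0.0,"x":0.0,"y":0.0,"z":0.0,"jaw":1.0},{"ax":0.0,"ay":0.0,"az":0.0,"x":0.0,"y":0.0,"z":0.0,"jaw":1.0}]'
python3 - <<'E'
from plant import robot,cams
from h import *
s=robot.state();c=cams.capture("wrist");w=wristcam(s,c);np.savez("w4.npz",**w)
print(s["position"],proj(w,[573,93,143]))
cv2.imwrite("pics/w4.png",c["img"][...,::-1])
E
```

```text
time: 6.8
position: [598.8, 10.0, 319.5]
orientation: [[-0.989, 0.148, 0.003], [0.148, 0.989, 0.001], [-0.003, 0.001, -1.0]]
wrist_force: [-0.0, 0.8, -0.1]
width: -0.1
[598.75127809   9.95704279 319.51863806] [351.68712805 149.22429819]
```

View pics/w4.png

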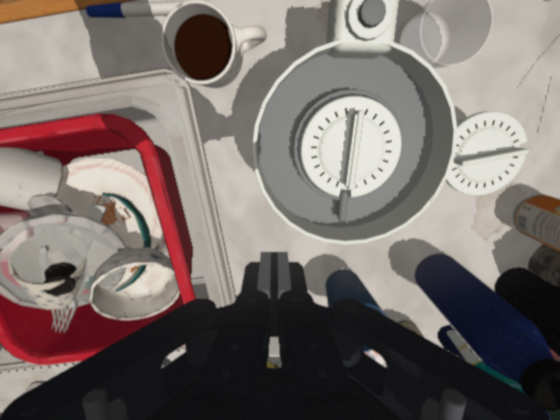

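The notch at about (345,190) is now nearly in line with the key rib at (342,205). I'll measure both angles, and the bar's angle as a check.

```bash
cat > ang.py <<'E'
from h import *
import sys
w=dict(np.load(sys.argv[1]))
cu=[int(v) for v in sys.argv[2].split(",")]
C,r,b=measure(w,cu,173,(float(sys.argv[3]),float(sys.argv[4])))
print("C",C,r,"b",b)
g=cv2.cvtColor(w["img"],cv2.COLOR_RGB2GRAY).astype(np.float32)
def prof(r,z,th):
    uv=np.array([proj(w,[C[0]+r*np.cos(t),C[1]+r*np.sin(t),z]) for t in np.radians(th)],np.float32)
    return cv2.remap(g,uv[None,:,0].copy(),uv[None,:,1].copy(),1)[0]
th=np.arange(-40,20,1.)
for R in(45,47,49):
    p=prof(R,143,th);i=np.where(p<140)[0];print("notch",R,th[i])
for R in(64,68,72,76):print("key",R,dict(zip(th[15:50].astype(int),prof(R,135,th)[15:50].round().astype(int))))
E
python3 ang.py w4.npz 325,150 372 12
python3 - <<'E'
from h import *
w=dict(np.load("w4.npz"));cr=w["img"][90:230,290:410,::-1]
cv2.imwrite("pics/w4c.png",cv2.resize(cr,None,fx=4.2,fy=4.2,interpolation=cv2.INTER_CUBIC))
E
```

```text
C [572.68116     92.23721296] 50.5578451699599 b [460.639583   110.36345728]
notch 45 [-18. -17. -16. -15. -14. -13. -12. -11. -10.  -9.  -8.  -7.  -6.]
notch 47 [-18. -17. -16. -15. -14. -13. -12. -11. -10.  -9.  -8.  -7.  -6.]
notch 49 [-18. -17. -16. -15. -14. -13. -12. -11. -10.  -9.  -8.  -7.  -6.]
key 64 {np.int64(-25): np.int64(137), np.int64(-24): np.int64(137), np.int64(-23): np.int64(135), np.int64(-22): np.int64(128), np.int64(-21): np.int64(114), np.int64(-20): np.int64(95), np.int64(-19): np.int64(82), np.int64(-18): np.int64(75), np.int64(-17): np.int64(69), np.int64(-16): np.int64(67), np.int64(-15): np.int64(71), np.int64(-14): np.int64(84), np.int64(-13): np.int64(100), np.int64(-12): np.int64(114), np.int64(-11): np.int64(125), np.int64(-10): np.int64(132), np.int64(-9): np.int64(131), np.int64(-8): np.int64(127), np.int64(-7): np.int64(127), np.int64(-6): np.int64(134), np.int64(-5): np.int64(137), np.int64(-4): np.int64(137), np.int64(-3): np.int64(137), np.int64(-2): np.int64(137), np.int64(-1): np.int64(137), np.int64(0): np.int64(137), np.int64(1): np.int64(138
[... 2597 characters left out ...]
nt64(121), np.int64(-14): np.int64(101), np.int64(-13): np.int64(96), np.int64(-12): np.int64(108), np.int64(-11): np.int64(122), np.int64(-10): np.int64(130), np.int64(-9): np.int64(129), np.int64(-8): np.int64(126), np.int64(-7): np.int64(130), np.int64(-6): np.int64(135), np.int64(-5): np.int64(135), np.int64(-4): np.int64(136), np.int64(-3): np.int64(136), np.int64(-2): np.int64(136), np.int64(-1): np.int64(136), np.int64(0): np.int64(136), np.int64(1): np.int64(134), np.int64(2): np.int64(135), np.int64(3): np.int64(135), np.int64(4): np.int64(135), np.int64(5): np.int64(136), np.int64(6): np.int64(135), np.int64(7): np.int64(132), np.int64(8): np.int64(130), np.int64(9): np.int64(132)}
```

View pics/w4c.png

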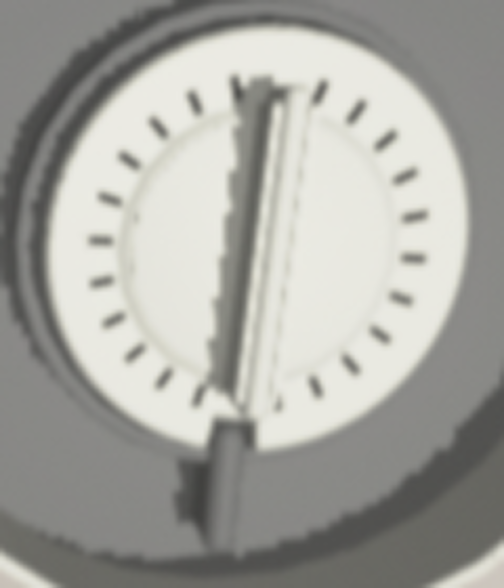

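The rib shows inside the notch. The notch is at -12° and the key at about -10°, so they are roughly 1–2 mm apart, which is within the draw-in range. I'll go over the bar and press.

```bash
python3 -m crank '[{"ax":0.0,"ay":0.0,"az":0.0,"x":-0.013,"y":0.041,"z":-0.02,"jaw":1.0},{"ax":0.0,"ay":0.0,"az":0.0,"x":-0.013,"y":0.041,"z":-0.02,"jaw":1.0},{"ax":0.0,"ay":0.0,"az":0.0,"x":0.0,"y":0.0,"z":-0.04,"jaw":1.0},{"ax":0.0,"ay":0.0,"az":0.0,"x":0.0,"y":0.0,"z":-0.04,"jaw":1.0},{"ax":0.0,"ay":0.0,"az":0.0,"x":0.0,"y":0.0,"z":-0.018,"jaw":1.0},{"ax":0.0,"ay":0.0,"az":0.0,"x":0.0,"y":0.0,"z":0.0,"jaw":1.0},{"ax":0.0,"ay":0.0,"az":0.0,"x":0.0,"y":0.0,"z":0.0,"jaw":1.0}]'
python3 -m crank '[{"ax":0.0,"ay":0.0,"az":0.0,"x":0.0,"y":0.0,"z":0.0,"jaw":1.0}]'
```

```text
time: 7.55
position: [571.9, 93.2, 179.6]
orientation: [[-0.99, 0.143, -0.002], [0.143, 0.99, -0.0], [0.002, -0.0, -1.0]]
wrist_force: [-0.2, -0.4, 0.5]
width: 0.2
time: 7.65
position: [573.1, 93.1, 181.2]
orientation: [[-0.99, 0.144, 0.001], [0.144, 0.99, 0.001], [-0.001, 0.001, -1.0]]
wrist_force: [-0.5, -0.8, 0.2]
width: -0.0
```

```bash
python3 -m crank '[{"ax":0.0,"ay":0.0,"az":0.0,"x":0.0,"y":0.0,"z":-0.006,"jaw":1.0},{"ax":0.0,"ay":0.0,"az":0.0,"x":0.0,"y":0.0,"z":-0.005,"jaw":1.0},{"ax":0.0,"ay":0.0,"az":0.0,"x":0.0,"y":0.0,"z":-0.004,"jaw":1.0},{"ax":0.0,"ay":0.0,"az":0.0,"x":0.0,"y":0.0,"z":-0.002,"jaw":1.0},{"ax":0.0,"ay":0.0,"az":0.0,"x":0.0,"y":0.0,"z":-0.002,"jaw":1.0},{"ax":0.0,"ay":0.0,"az":0.0,"x":0.0,"y":0.0,"z":0.0,"jaw":1.0}]'
for i in 1 2 ; do python3 -m crank '[{"ax":0.0,"ay":0.0,"az":0.0,"x":0.0,"y":0.0,"z":-0.001,"jaw":1.0},{"ax":0.0,"ay":0.0,"az":0.0,"x":0.0,"y":0.0,"z":-0.001,"jaw":1.0}]'; done
```

```text
time: 8.25
position: [572.3, 92.7, 161.5]
orientation: [[-0.99, 0.143, -0.0], [0.143, 0.99, -0.0], [0.0, -0.0, -1.0]]
wrist_force: [-2.3, 0.8, 2.1]
width: 0.3
time: 8.45
position: [572.3, 92.7, 159.8]
orientation: [[-0.99, 0.143, -0.0], [0.143, 0.99, 0.0], [0.0, 0.0, -1.0]]
wrist_force: [-3.8, -0.7, 6.7]
width: 0.1
time: 8.65
position: [572.4, 92.7, 157.9]
orientation: [[-0.99, 0.143, -0.0], [0.143, 0.99, 0.0], [0.0, 0.0, -1.0]]
wrist_force: [-3.9, -0.8, 7.3]
width: 0.1
```

It is going down at about 7 N, with the notch on the key. I'll carry on until the force rises at the stop.

```bash
python3 -m crank '[{"ax":0.0,"ay":0.0,"az":0.0,"x":0.0,"y":0.0,"z":-0.001,"jaw":1.0},{"ax":0.0,"ay":0.0,"az":0.0,"x":0.0,"y":0.0,"z":-0.001,"jaw":1.0},{"ax":0.0,"ay":0.0,"az":0.0,"x":0.0,"y":0.0,"z":-0.001,"jaw":1.0}]'
python3 -m crank '[{"ax":0.0,"ay":0.0,"az":0.0,"x":0.0,"y":0.0,"z":-0.001,"jaw":1.0},{"ax":0.0,"ay":0.0,"az":0.0,"x":0.0,"y":0.0,"z":0.0,"jaw":1.0}]'
```

```text
time: 8.95
position: [572.4, 92.7, 154.9]
orientation: [[-0.99, 0.143, -0.0], [0.143, 0.99, 0.0], [0.0, 0.0, -1.0]]
wrist_force: [-3.1, -0.5, 7.0]
width: -0.1
time: 9.15
position: [572.4, 92.7, 154.1]
orientation: [[-0.99, 0.143, -0.0], [0.143, 0.99, 0.0], [0.0, 0.0, -1.0]]
wrist_force: [-3.4, -0.7, 7.9]
width: -0.0
```

```bash
python3 -m crank '[{"ax":0.0,"ay":0.0,"az":0.0,"x":0.0,"y":0.0,"z":-0.001,"jaw":1.0},{"ax":0.0,"ay":0.0,"az":0.0,"x":0.0,"y":0.0,"z":0.0,"jaw":1.0}]'
```

```text
time: 9.35
position: [572.4, 92.7, 153.9]
orientation: [[-0.99, 0.143, 0.0], [0.143, 0.99, 0.0], [-0.0, 0.0, -1.0]]
wrist_force: [-6.1, -1.4, 15.6]
width: -0.1
```

The force rose to 15.6 N at 153.9 mm, so it is on the stop. I'll hold briefly, lift, and move over the button at about (461,112).

```bash
python3 -m crank '[{"ax":0.0,"ay":0.0,"az":0.0,"x":0.0,"y":0.0,"z":-0.001,"jaw":1.0},{"ax":0.0,"ay":0.0,"az":0.0,"x":0.0,"y":0.0,"z":0.0,"jaw":1.0},{"ax":0.0,"ay":0.0,"az":0.0,"x":0.0,"y":0.0,"z":0.0,"jaw":1.0},{"ax":0.0,"ay":0.0,"az":0.0,"x":0.0,"y":0.0,"z":0.01,"jaw":1.0},{"ax":0.0,"ay":0.0,"az":0.0,"x":0.0,"y":0.0,"z":0.04,"jaw":1.0},{"ax":0.0,"ay":0.0,"az":0.0,"x":0.0,"y":0.0,"z":0.05,"jaw":1.0},{"ax":0.0,"ay":0.0,"az":0.0,"x":0.0,"y":0.0,"z":0.05,"jaw":1.0},{"ax":0.0,"ay":0.0,"az":0.0,"x":0.0,"y":-0.03,"z":0.025,"jaw":1.0},{"ax":0.0,"ay":0.0,"az":0.0,"x":0.0,"y":-0.025,"z":0.0,"jaw":1.0},{"ax":0.0,"ay":0.0,"az":0.0,"x":0.0,"y":0.0,"z":0.0,"jaw":1.0},{"ax":0.0,"ay":0.0,"az":0.0,"x":0.0,"y":0.0,"z":0.0,"jaw":1.0}]'
python3 - <<'E'
from plant import robot,cams
from h import *
s=robot.state();c=cams.capture("wrist");w=wristcam(s,c);np.savez("w5.npz",**w);print(s["position"])
cv2.imwrite("pics/w5.png",c["img"][...,::-1])
E
```

```text
time: 10.45
position: [572.5, 37.4, 326.3]
orientation: [[-0.989, 0.145, 0.0], [0.145, 0.989, 0.0], [-0.0, 0.0, -1.0]]
wrist_force: [0.4, 0.5, -0.3]
width: -0.0
[572.49303942  37.37575386 326.26561462]
```

View pics/w5.png

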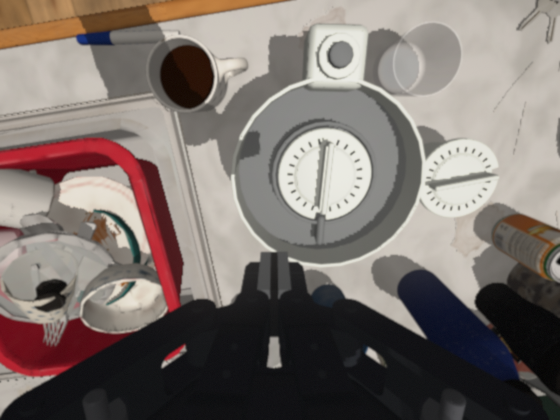

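The bar runs straight into the key rib at (320,228), so the cartridge looks seated. The button is clearly visible at (341,54).

```bash
python3 - <<'E'
from h import *
w=dict(np.load("w5.npz"));print(ray(w,(341,54),173))
C,r,b=measure(w,(300,180),173,(341,54),134);print(C,r)
E
python3 -m crank '[{"ax":0.0,"ay":0.0,"az":0.0,"x":-0.037,"y":0.025,"z":-0.03,"jaw":1.0},{"ax":0.0,"ay":0.0,"az":0.0,"x":-0.037,"y":0.025,"z":-0.03,"jaw":1.0},{"ax":0.0,"ay":0.0,"az":0.0,"x":-0.037,"y":0.0245,"z":-0.03,"jaw":1.0},{"ax":0.0,"ay":0.0,"az":0.0,"x":0.0,"y":0.0,"z":-0.03,"jaw":1.0},{"ax":0.0,"ay":0.0,"az":0.0,"x":0.0,"y":0.0,"z":0.0,"jaw":1.0},{"ax":0.0,"ay":0.0,"az":0.0,"x":0.0,"y":0.0,"z":0.0,"jaw":1.0}]'
```

```text
[459.98362828 111.51314402 173.        ]
[572.71680172  92.34820355] 50.43547723383756
time: 11.1
position: [469.5, 107.5, 212.8]
orientation: [[-0.99, 0.143, -0.001], [0.143, 0.99, -0.0], [0.001, -0.0, -1.0]]
wrist_force: [0.7, 0.7, 0.6]
width: 0.2
```

```bash
python3 -m crank '[{"ax":0.0,"ay":0.0,"az":0.0,"x":-0.009,"y":0.004,"z":-0.02,"jaw":1.0},{"ax":0.0,"ay":0.0,"az":0.0,"x":0.0,"y":0.0,"z":-0.012,"jaw":1.0},{"ax":0.0,"ay":0.0,"az":0.0,"x":0.0,"y":0.0,"z":0.0,"jaw":1.0},{"ax":0.0,"ay":0.0,"az":0.0,"x":0.0,"y":0.0,"z":0.0,"jaw":1.0}]'
```

```text
time: 11.5
position: [461.2, 110.9, 181.2]
orientation: [[-0.99, 0.144, 0.001], [0.144, 0.99, 0.0], [-0.001, 0.0, -1.0]]
wrist_force: [0.9, 0.1, 0.3]
width: -0.2
```

```bash
python3 -m crank '[{"ax":0.0,"ay":0.0,"az":0.0,"x":0.0,"y":0.0,"z":-0.003,"jaw":1.0},{"ax":0.0,"ay":0.0,"az":0.0,"x":0.0,"y":0.0,"z":-0.003,"jaw":1.0},{"ax":0.0,"ay":0.0,"az":0.0,"x":0.0,"y":0.0,"z":-0.002,"jaw":1.0},{"ax":0.0,"ay":0.0,"az":0.0,"x":0.0,"y":0.0,"z":-0.002,"jaw":1.0},{"ax":0.0,"ay":0.0,"az":0.0,"x":0.0,"y":0.0,"z":0.0,"jaw":1.0}]'
python3 -m crank '[{"ax":0.0,"ay":0.0,"az":0.0,"x":0.0,"y":0.0,"z":-0.001,"jaw":1.0},{"ax":0.0,"ay":0.0,"az":0.0,"x":0.0,"y":0.0,"z":-0.001,"jaw":1.0},{"ax":0.0,"ay":0.0,"az":0.0,"x":0.0,"y":0.0,"z":0.0,"jaw":1.0}]'
```

```text
time: 12.0
position: [460.5, 111.1, 170.6]
orientation: [[-0.99, 0.143, 0.0], [0.143, 0.99, 0.0], [-0.0, 0.0, -1.0]]
wrist_force: [1.2, -0.8, 3.0]
width: -0.1
time: 12.3
position: [460.4, 111.1, 168.6]
orientation: [[-0.99, 0.143, 0.001], [0.143, 0.99, 0.0], [-0.001, 0.0, -1.0]]
wrist_force: [0.1, -0.3, 4.1]
width: 0.2
```

Next I'll press a little further, until the force rises at the button's stop.

```bash
python3 -m crank '[{"ax":0.0,"ay":0.0,"az":0.0,"x":0.0,"y":0.0,"z":-0.001,"jaw":1.0},{"ax":0.0,"ay":0.0,"az":0.0,"x":0.0,"y":0.0,"z":-0.001,"jaw":1.0},{"ax":0.0,"ay":0.0,"az":0.0,"x":0.0,"y":0.0,"z":0.0,"jaw":1.0},{"ax":0.0,"ay":0.0,"az":0.0,"x":0.0,"y":0.0,"z":0.0,"jaw":1.0}]'
```

```text
time: 12.7
position: [460.5, 111.1, 167.8]
orientation: [[-0.99, 0.143, 0.001], [0.143, 0.99, 0.0], [-0.001, 0.0, -1.0]]
wrist_force: [-3.8, -2.4, 15.9]
width: 0.2
```

The button is at its stop (15.9 N at 167.8 mm). I'll release it, retreat and check.

```bash
python3 -m crank '[{"ax":0.0,"ay":0.0,"az":0.0,"x":0.0,"y":0.0,"z":0.02,"jaw":1.0},{"ax":0.0,"ay":0.0,"az":0.0,"x":0.0,"y":0.0,"z":0.045,"jaw":1.0},{"ax":0.0,"ay":0.0,"az":0.0,"x":0.0,"y":0.0,"z":0.045,"jaw":1.0},{"ax":0.0,"ay":0.0,"az":0.0,"x":0.02,"y":-0.03,"z":0.04,"jaw":1.0},{"ax":0.0,"ay":0.0,"az":0.0,"x":0.04,"y":-0.03,"z":0.01,"jaw":1.0},{"ax":0.0,"ay":0.0,"az":0.0,"x":0.04,"y":-0.02,"z":0.0,"jaw":1.0},{"ax":0.0,"ay":0.0,"az":0.0,"x":0.02,"y":0.0,"z":0.0,"jaw":1.0},{"ax":0.0,"ay":0.0,"az":0.0,"x":0.0,"y":0.0,"z":0.0,"jaw":1.0},{"ax":0.0,"ay":0.0,"az":0.0,"x":0.0,"y":0.0,"z":0.0,"jaw":1.0}]'
python3 - <<'E'
from plant import robot,cams
from h import *
s=robot.state();c=cams.capture("wrist");w=wristcam(s,c);np.savez("w6.npz",**w);print(s["position"])
x,y=proj(w,[540,98,150]).astype(int);print(x,y)
y0=max(0,y-115);x0=x-120
print("crop origin",x0,y0,"depth button/bar:")
cv2.imwrite("pics/w6.png",cv2.resize(c["img"][y0:y0+230,x0:x0+240,::-1],None,fx=2.5,fy=2.5,interpolation=cv2.INTER_CUBIC))
Rz,T=w["R"],w["t"];zz=c["range_z"]
def h(X,n=3):
    u,v=proj(w,X).round().astype(int);d=np.median(zz[v-n:v+n+1,u-n:u+n+1]);p=np.linalg.inv(w["K"])@[u,v,1]*d
    return (Rz.T@(p-T)).round(1)
print("button",h([460.2,111.3,173]),"bar",h([572.7,92.4,154],1),"hub", h([575,110,137]))
E
```

```text
time: 13.6
position: [577.3, 34.2, 322.4]
orientation: [[-0.99, 0.143, -0.002], [0.143, 0.99, 0.0], [0.002, -0.0, -1.0]]
wrist_force: [0.4, 0.8, 0.7]
width: 0.2
[577.3326512   34.24893229 322.36509408]
332 142
crop origin 212 27 depth button/bar:
button [459.8 111.3 172.5] bar [573.   92.7 153.7] hub [574.6 110.4 136.9]
```

View pics/w6.png

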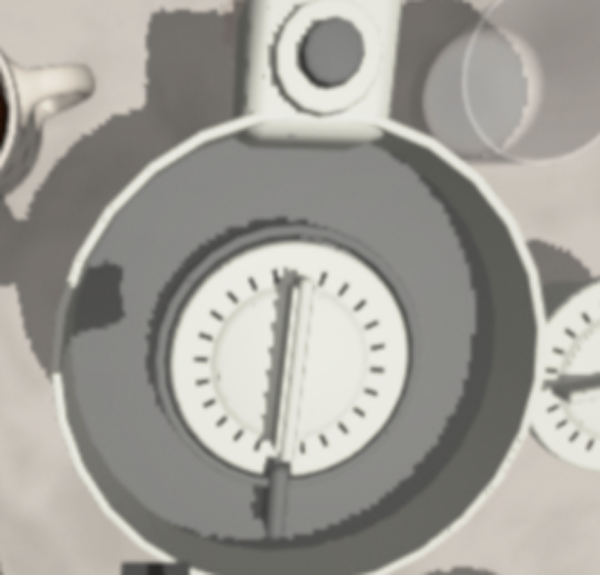

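The bar top reads 153.7 mm, which is home. The key fills the notch at (277,475), the button is back up at 172.5 mm, and the robot is clear. I'll hand the job in.

```bash
python3 -c "
from plant import order
print(order.finish_job())"
```

```text
the job is handed in; nothing more can be done
None
```

The cartridge is fully home with its notch on the key, and the reset button was pressed down afterwards and let go. I handed the job in after about 13.6 s of robot time; `finish_job` gave no verdict.

- **Turning:** I pushed the grip bar about 141° anticlockwise with the shut fingers. The notch ended an estimated 1–2 mm short of the key, within the draw-in range.
- **Cartridge press:** It went down at about 7 N, and the force rose to 15.6 N at the stop. The last depth reading put the bar top at 153.7 mm, against 154 mm when home, and the picture shows the key in the notch.
- **Reset button:** I pressed it to its stop, where the force reached 15.9 N at 167.8 mm. After release its top read 172.5 mm, so it is up again.
- **Surroundings:** At the end the robot was clear and touching nothing. Nothing standing around was touched as far as I could see, but I did not measure their positions.

Two things went off plan:
- **Refused move:** The first move command was refused because of its row format, and nothing moved.
- **Short move:** The move to the button stopped about 9 mm short, and I corrected it before pressing.

The key's direction came out at -9.3° and about -10° in two views. That is within the calibration error.

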